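# Plug the pressure gauge into the gym's air coupler

## Robot

A 6-joint arm with a two-finger parallel gripper is mounted at the origin on the work surface. World frame = base frame: x ahead of the robot, y to its left, z up, the work surface at z = 0. Lengths are in m, angles in degrees, forces in N, time in s.
With the tool pointing down it reaches from about 0.4 to 0.825 m from the base axis. Payload 7 kg.
Tool frame: the origin (TCP) lies on the centre line of the jaws, within the pads' length; the fingertips stand 19 mm ahead of it and the grasp point (between the pads) is the TCP (r.tip_extent is the distance from the TCP to the fingertips, in m); z points along the fingers, y is the line along which they close (so a half turn about z gives the same grasp; the last joint's range is limited). The gripper opens to 88 mm and grips with 3 to 60 N. Pads are 19 mm wide; open, the fingers measure 130 mm over their backs; the gripper's body (78 mm by 193 mm) begins 47 mm behind the grasp point.
Start: joints at [-55.628, 20.546, 0.682, 0, -70.136, -16.507], TCP at [0.207, -0.642, 0.246] pointing down, gripper open.
Joint ranges: [-176.03, 176.03], [-82.01, 121.73], [-58.28, 71.71], [-173.87, 95.51], [-174.79, -0.11], [-173.66, 173.66]. Speed limits (degrees/s): [136.94, 136.94, 172.46, 180, 180, 180].

## Interface

Orientations are given as [roll, pitch, yaw] about the fixed x, y, z axes, in that order (R = Rz(yaw) Ry(pitch) Rx(roll)).
In Python, from plant import r gives the robot as it stands. The module is installed in compiled form; this text tells all that it offers.
- The arm moves only by the tool jog_arm, never from a script. Its argument "deltas" is a list that holds one entry, the list of rows, each a list of 5 numbers: the opening, from -1 (shut) to 1 (fully open), then the shift along the world's x, y, z in cm, then the turn about the world's z in rad. In form: [[[claw, dx, dy, dz, turn], ...]]. A call has 1 to 8 rows; each row shifts and turns the commanded pose from where the row before left it; what a row does not reach is not made up. A row lasts 1/8 s, in which the tool goes at most 62.5 mm and 10.7 degrees, less where a joint would pass 70% of its speed; a pose out of reach is approached as far as the arm can. A call with a gripper value outside its range is refused whole. The fingers move at their own pace and stop on an object; "force" is the grip in N (left out, the last holds). Time passes only in rows, so rows that do not move let the fingers close. It gives the time, the measured TCP pose, the force, the opening and the grip force at its end, in the units of the state.
- r.get_state(): the state, without advancing time (a new reading comes with each control period).
- r.capture(name): name is "side" or "top"; returns the picture (480x640x3 uint8, blue, green, red); there is no depth.
- r.camera_info(name): a dict with "fx", "fy", "cx", "cy" (pixels), "view" (4x4, takes a point from world to camera coordinates). Camera axes: x right, y up, looking along -z (the intrinsics and any distortion apply to the point x, -y, -z); pixel columns grow to the right and rows downward; lengths in m; the calibration is good to about 2 mm. A picture is of the moment at which its call begins. camera_info takes no time and is no camera call.
- r.close_job(): hands the job in; it is judged then, once.
The state is a dict: "time_s": time; "joints": joint angles; "qd": joint speeds; "joint_torque": joint torques, N m; "tcp_pos": TCP position; "eef_rot": TCP orientation; "contact_force": force on the tool from outside, world axes, zero at the start; "moment": the same for the moment, N m; "gripper_width": finger opening in m; "gripper_force": force on a finger pad.
Only numpy, scipy, OpenCV 4.12 (cv2) and the standard library are available. Lean on these libraries where they do the work, as an engineer would, in place of code of your own. Each camera call takes 0.05 s, during which the arm holds its last target. There are 200 camera calls.

## Task

Plug the pressure gauge into the gym's air outlet. First pull the quick coupler's spring sleeve back (down, away from the mouth) until it stays back by itself, and let go of it; then take the gauge from the black parking block and push its plug straight down into the coupler, firmly but without ramming it, until it is fully home and the sleeve springs up and locks it. Let go of the gauge, and leave the red blanking plug, the dumbbell and the chalk jar where they are.

Things in the scene. Friction and masses are not known exactly. Their poses are not given: they have to be found in the camera images.
- outlet: Air outlet, fixed: blue block 70 x 70 mm on a dark base plate 110 x 110 x 12 mm. Origin: centre of the plate's underside, z up; block's top 55 mm above. On its axis stands a brass quick coupler, 36 mm wide, mouth up, with a spring sleeve. The coupler is screwed in by an amount that differs up to 7 mm up or down, and this is NOT in any pose given: all coupler heights are nominal, feel for them.
- mouth (a point): Nominal centre of the coupler's mouth, 122 mm above the outlet's origin (true mouth up to 7 mm higher or lower). A 30 mm cone narrows to a 24 mm bore in 4 mm. 17 mm down, four pawls driven by the sleeve block the bore while the sleeve is forward: nothing can enter then.
- rim (a point): On the coupler's axis, nominal top of the sleeve's orange rim when forward, 80 mm above the outlet's origin (truly up to 7 mm off). The sleeve is steel, 44 mm diameter, from the rim up to 32 mm above this point; the rim is 54 mm in diameter, 6 mm thick. Grip the sleeve above the rim, or press on the rim.
- sleeve (a joint): Sleeve travel straight down, m: 0 = forward (up, spring-held), 0.0095 = hard stop. Spring 6 N at 0, 12 N at the stop. Past about 7.5 mm an inner bushing springs up behind the pawls; the released sleeve then stays back near 6 mm. A plug pushed home presses the bushing down (4 N rising to 11 N), the pawls snap into its groove and the sleeve springs to 0. A plug short of home is not locked.
- gauge: Pressure gauge, about 250 g, upright, round about z. Origin: tip of its plug. Steel plug 22 mm wide, 0 to 36 mm up, tip chamfered 1.5 mm, 13 mm groove at 14 to 24 mm; brass collar 38 mm wide, 36 to 46 mm (meets the mouth when home); black head 54 mm wide, 46 to 72 mm, white dial on top: grip the head. Home: origin nominally 86 mm above the outlet's; locked and let go it may rise 2 mm.
- block: Black parking block, fixed, 64 x 185 x 40 mm (x, y, z); origin at the centre of its underside. Two vertical through holes of 25 mm at +55 and -55 mm on its y axis: the gauge stands in one (collar on the block, origin 4 mm above the table), the blanking plug in the other; which is which varies.
- blank: Blanking plug (leave alone): same plug and collar as the gauge, red knob of 40 mm diameter up to 72 mm. Origin: tip of the plug. Stands in the block's other hole.
- dumbbell: Hexagonal black dumbbell (leave alone), 1.5 kg, 180 mm long, 68 mm high; origin at the centre of its underside, lies along its x.
- chalk_jar: White chalk jar (leave alone), 68 mm diameter, 90 mm high; origin at the centre of its underside.

How it is judged:
By the outcome, as a careful person would: the job done as asked, in the order asked, and still so for the second after the job is handed in, with the robot touching nothing.
It also fails if it takes over 72 s, if anything falls off the work surface, if the arm or the gripper's body presses on something with over 40 N, if the wrist force passes 120 N, or if a joint passes its speed limit or range.

## Working session

There is one attempt and no reset: what is moved stays moved. The work goes in short steps, Python scripts to look and compute and a tool call to move; the robot and the scene stay as the last step left them, time stands still between calls to the robot, and variables do not carry over. Pictures are saved under pics/ and viewed, at most 10 in all, crops included, and the job is handed in when it is done.

Besides the shell and the picture viewer there is one more tool, called after "Emit:" as name(argument=value, ...) on one line, values as JSON. jog_arm: Moves the arm, as the interface text tells. Its arguments: {"type":"object","properties":{"deltas":{"type":"array"},"force":{"type":"number"}},"required":["deltas"]}

```bash
mkdir -p pics; python3 - <<'E'
from plant import r
import cv2
for n in("side","top"):
    cv2.imwrite(f"pics/{n}0.png",r.capture(n)); print(n,r.camera_info(n))
s=r.get_state(); print(s)
E
```

```text
side {'fx': 603.0407039130995, 'fy': 603.0407039130995, 'cx': 317.23354126724166, 'cy': 238.57866866948837, 'view': array([[-0.95618423, -0.29257498, -0.01056423,  0.54823646],
       [ 0.17802032, -0.60968965,  0.77239063, -0.15757464],
       [-0.23242308,  0.73666709,  0.63505992, -0.95546847],
       [ 0.        ,  0.        ,  0.        ,  1.        ]])}
top {'fx': 456.98052089298693, 'fy': 456.98052089298693, 'cx': 324.83729445852373, 'cy': 241.7375751617503, 'view': array([[-0.01362446, -0.99974711, -0.01789109,  0.07009058],
       [ 0.98444548, -0.01654604,  0.17490949, -0.58038479],
       [-0.17516128, -0.01522975,  0.98442195, -0.74200029],
       [ 0.        ,  0.        ,  0.        ,  1.        ]])}
{'time_s': 0.1, 'joints': array([-5.56281440e+01,  2.05886063e+01,  6.41021067e-01, -1.65810569e-02,
       -7.01349529e+01, -1.65037510e+01]), 'qd': array([ 0.02039232, -0.18557873,  0.19084922,  0.19271195,  0.01008419,
        0.09095196]), 'joint_torque': array([-1.93516949e-03, -5.84163380e+01,  2.93749005e+01,  7.01547503e+00,
        1.02031013e-02, -7.03499995e-05]), 'tcp_pos': array([ 0.20693263, -0.64209568,  0.24472076]), 'eef_rot': array([ 1.79916434e+02, -8.50333521e-03, -1.62137534e+02]), 'contact_force': array([ 0.65828017,  0.06133705, -0.78960986]), 'moment': array([ 0.07041671,  0.03410877, -0.00216954]), 'gripper_force': 0.0, 'gripper_width': 0.08768690245424961}
```

View pics/side0.png

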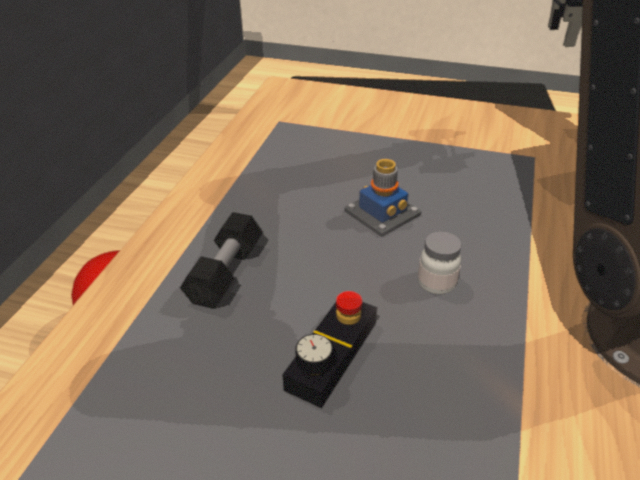

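View pics/top0.png

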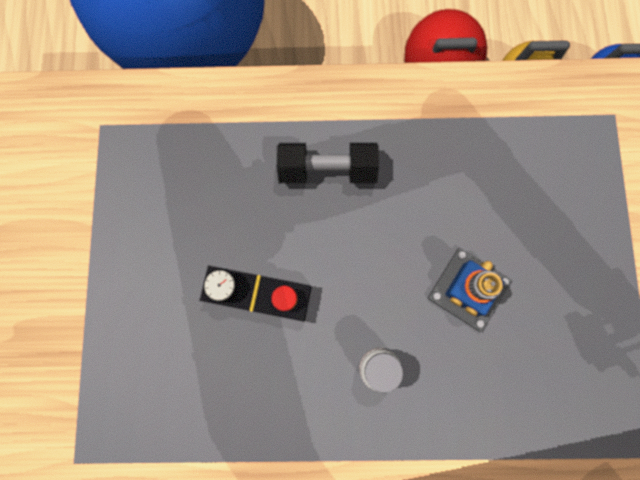

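The side view shows the gauge dial at about (314,348), the red knob at (348,303) and the coupler mouth at (386,165). In the top view the dial is at (219,285), the knob at (285,298) and the mouth at (488,286). I'll enlarge these next.

```bash
python3 - <<'E'
import cv2,numpy as np
def crop(n,u,v):
    I=cv2.imread(f"pics/{n}0.png")[v-30:v+30,u-40:u+40]
    I=cv2.resize(I,None,fx=5,fy=5,interpolation=cv2.INTER_CUBIC)
    for k in range(0,80,10):
        cv2.line(I,(k*5,0),(k*5,6),(0,255,0),1); cv2.putText(I,str(u-40+k),(k*5,16),0,.35,(0,255,0),1)
    for k in range(0,60,10):
        cv2.line(I,(0,k*5),(6,k*5),(0,255,0),1); cv2.putText(I,str(v-30+k),(8,k*5+4),0,.35,(0,255,0),1)
    return I
cv2.imwrite("pics/c1.png",np.vstack([np.hstack([crop("side",314,350),crop("side",386,180)]),np.hstack([crop("top",225,288),crop("top",480,288)])]))
E
```

```text
(no output)
```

View pics/c1.png

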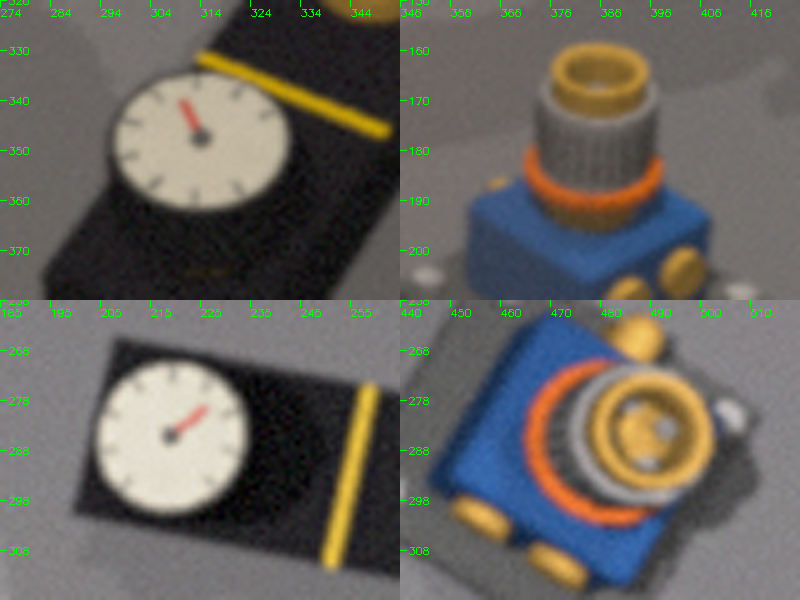

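The crop gives these centres. Gauge dial: side (314.0,347.7), top (219.0,285.1). Mouth: side (385.6,164.2), top (489.5,283.3).

```bash
cat > h.py <<'E'
from plant import r
import numpy as np, cv2
def P(n):
    c=r.camera_info(n); K=np.array([[c["fx"],0,c["cx"]],[0,c["fy"],c["cy"]],[0,0,1]])
    return K@np.diag([1,-1,-1])@c["view"][:3]
def tri(s,t):
    X=cv2.triangulatePoints(P("side"),P("top"),np.float64(s),np.float64(t))[:,0]; X=X[:3]/X[3]
    e=[]
    for n,p in(("side",s),("top",t)):
        q=P(n)@np.r_[X,1]; e.append(np.round(q[:2]/q[2]-p,1))
    return X.round(4),e
def proj(n,X):
    q=P(n)@np.r_[X,1]; return (q[:2]/q[2]).round(1)
E
python3 - <<'E'
from h import *
print(r.camera_info("top").keys())
print("dial",tri((314.0,347.7),(219.0,285.1)))
print("mouth",tri((385.6,164.2),(489.5,283.3)))
print("yellow",tri((334,339),(256.0,293.5)))
# blue block corner / knob
print("knob",tri((349,299),(284.5,297.5)))
E
```

```text
dict_keys(['fx', 'fy', 'cx', 'cy', 'view'])
dial (array([0.5054, 0.2375, 0.0761]), [array([-0.6, -0.1]), array([0.2, 0.8])])
mouth (array([ 0.4978, -0.1952,  0.1174]), [array([-0.6, -0.1]), array([0.2, 1.3])])
yellow (array([0.4922, 0.1819, 0.0378]), [array([-0.9, -0.1]), array([0.2, 1.3])])
knob (array([0.4832, 0.1286, 0.0742]), [array([-0.6, -0.1]), array([0.2, 1. ])])
```

Emit:
jog_arm(deltas=[[[1,2.7,4.2,0,0],[1,2.7,4.2,0,0],[1,2.7,4.2,0,0],[1,2.7,4.2,0,0],[1,2.7,4.2,0,0],[1,2.7,4.2,0,0],[1,2.7,4.2,0,0],[1,2.7,4.2,0,0]]])

```text
time_s: 1.1
tcp_pos: [0.4236, -0.3049, 0.2454]
eef_rot: [180.0, -0.0, -162.1]
contact_force: [1.0, 0.2, -1.0]
gripper_width: 0.0878
gripper_force: 0.0
```

Emit:
jog_arm(deltas=[[[1,2.5,3.7,0,0],[1,2.5,3.7,0,0],[1,2.42,3.57,-1,0],[1,0,0,-4,0],[1,0,0,-4,0],[1,0,0,-4,0],[1,0,0,-1,0],[1,0,0,0,0]]])

```text
time_s: 2.1
tcp_pos: [0.4973, -0.1968, 0.1056]
eef_rot: [180.0, -0.1, -162.1]
contact_force: [0.2, -0.2, 0.7]
gripper_width: 0.0878
gripper_force: 0.0
```

```bash
python3 - <<'E'
from h import *
print(r.get_state()["tcp_pos"])
A=r.capture("side")[110:230,306:466];B=r.capture("top")[228:348,408:568]
f=lambda I:cv2.resize(I,None,fx=2.5,fy=2.5,interpolation=cv2.INTER_CUBIC)
cv2.imwrite("pics/c2.png",np.hstack([f(A),f(B)]))
E
```

```text
[ 0.49728459 -0.19684917  0.10563811]
```

View pics/c2.png

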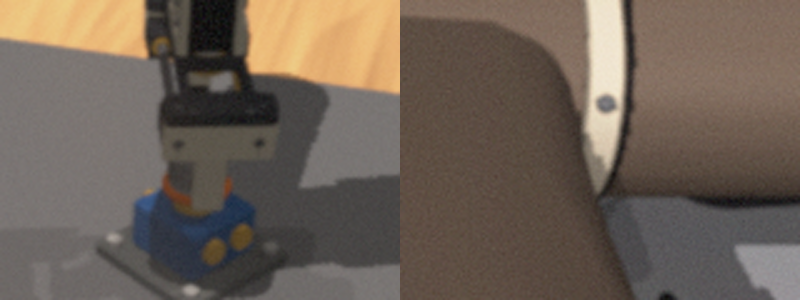

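The side crop shows the jaws around the sleeve, with the near fingertip at about crop (208,208), just at the orange rim. The arm hides the coupler in the top view. Next I close gently and check the lateral force.

Emit:
jog_arm(deltas=[[[-0.2,0,0.1,0,0],[-0.2,0,0,0,0],[-0.2,0,0,0,0],[-0.2,0,0,0,0],[-0.2,0,0,0,0],[-0.2,0,0,0,0]]], force=8)

```text
time_s: 2.95
tcp_pos: [0.4975, -0.1964, 0.1057]
eef_rot: [-179.9, -0.0, -162.1]
contact_force: [0.8, -4.5, -1.0]
gripper_width: 0.0429
gripper_force: 8.0
```

Emit:
jog_arm(deltas=[[[-0.2,0.03,-0.1,0,0],[-0.2,0,0,0,0],[-0.2,0,0,0,0]]])

```text
time_s: 3.32
tcp_pos: [0.4975, -0.1966, 0.1057]
eef_rot: [180.0, 0.0, -162.1]
contact_force: [-0.2, 1.9, 3.9]
gripper_width: 0.0431
gripper_force: 8.0
```

Emit:
jog_arm(deltas=[[[-0.2,0,0,0,0],[-0.2,0,0,0,0],[-0.2,0,0,-0.2,0],[-0.2,0,0,-0.2,0],[-0.2,0,0,0,0],[-0.2,0,0,0,0]]], force=30)

```text
time_s: 4.08
tcp_pos: [0.4975, -0.1966, 0.1019]
eef_rot: [180.0, 0.0, -162.1]
contact_force: [-3.1, 4.0, 8.2]
gripper_width: 0.0425
gripper_force: 30.0
```

Emit:
jog_arm(deltas=[[[-0.2,0,0,-0.2,0],[-0.2,0,0,-0.15,0],[-0.2,0,0,-0.1,0],[-0.2,0,0,0,0],[-0.2,0,0,0,0]]])

```text
time_s: 4.7
tcp_pos: [0.4975, -0.1966, 0.0976]
eef_rot: [-180.0, 0.0, -162.1]
contact_force: [-2.9, 3.6, 9.1]
gripper_width: 0.0427
gripper_force: 30.0
```

Emit:
jog_arm(deltas=[[[-0.2,0,0,-0.06,0],[-0.2,0,0,-0.06,0],[-0.2,0,0,0,0],[-0.2,0,0,0,0]]])

```text
time_s: 5.2
tcp_pos: [0.4976, -0.1966, 0.0965]
eef_rot: [-180.0, 0.0, -162.1]
contact_force: [-2.3, 4.4, 10.0]
gripper_width: 0.0426
gripper_force: 30.0
```

Emit:
jog_arm(deltas=[[[-0.2,0,0,-0.1,0],[-0.2,0,0,0,0],[-0.2,0,0,0,0]]])

```text
time_s: 5.58
tcp_pos: [0.4976, -0.1966, 0.0961]
eef_rot: [-180.0, 0.0, -162.1]
contact_force: [-4.8, 5.6, 17.2]
gripper_width: 0.0424
gripper_force: 30.0
```

Emit:
jog_arm(deltas=[[[-0.2,0,0,0.25,0],[-0.2,0,0,0.2,0],[0.2,0,0,0,0],[1,0,0,0,0],[1,0,0,0,0],[1,0,0,0,0],[1,0,0,0,0],[1,0,0,1.5,0]]])

```text
time_s: 6.58
tcp_pos: [0.4967, -0.1967, 0.1139]
eef_rot: [179.9, -0.1, -162.1]
contact_force: [0.4, -0.8, -0.2]
gripper_width: 0.087
gripper_force: 0.0
```

Emit:
jog_arm(deltas=[[[1,0,0,3,0.17],[1,0,0,2,0.18],[1,0,0,0,0.18],[1,0,0,0,0.18],[1,0,0,0,0.18],[1,0,0,0,0.18],[1,0,0,0,0.18],[1,0,0,0,0.18]]])

```text
time_s: 7.58
tcp_pos: [0.4978, -0.1968, 0.1656]
eef_rot: [-179.9, -0.0, -79.9]
contact_force: [-0.4, -0.3, 0.0]
gripper_width: 0.0875
gripper_force: 0.0
```

```bash
python3 - <<'E'
from h import *
s=r.get_state();print(s["tcp_pos"],s["joints"],s["eef_rot"])
A=r.capture("side")[110:230,306:466]
cv2.imwrite("pics/c3.png",cv2.resize(A,None,fx=4,fy=4,interpolation=cv2.INTER_CUBIC))
E
```

```text
[ 0.49778344 -0.19679994  0.1655635 ] [-5.67500340e-01  1.13365350e+01 -2.33893672e+01  1.16495424e-02
 -5.52099398e+01  1.07078901e+01] [-1.79938739e+02 -2.13284474e-02 -7.98529801e+01]
```

View pics/c3.png

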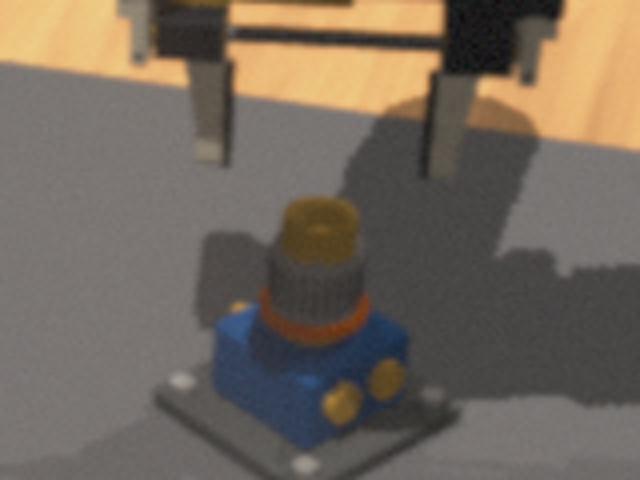

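The crop shows the sleeve staying back: more brass is visible above it, with the rim low on the block at about crop (315,325). Now I squeeze the brass mouth along x to find the coupler's x.

Emit:
jog_arm(deltas=[[[1,0,0,-1.8,0.13],[1,0,0,-1.8,0],[-0.35,0,0,0,0],[-0.35,0,0,0,0],[-0.35,0,0,0,0],[-0.35,0,0,0,0],[-0.35,0,0,0,0],[-0.35,0,0,0,0]]], force=8)

```text
time_s: 8.62
tcp_pos: [0.4984, -0.1966, 0.1286]
eef_rot: [-179.9, -0.0, -72.8]
contact_force: [0.5, 1.3, -0.9]
gripper_width: 0.0348
gripper_force: 8.0
```

Emit:
jog_arm(deltas=[[[0.5,0,0,0,0],[1,0,0,0,0],[1,0,0,0,0],[1,0,0,4,0],[1,0,0,5,0],[1,0.1,5,1.5,0],[1,0.1,5,0,0],[1,0.1,5,0,0]]])

```text
time_s: 9.62
tcp_pos: [0.5003, -0.0455, 0.2338]
eef_rot: [-179.9, 0.0, -72.8]
contact_force: [0.4, -0.7, -0.2]
gripper_width: 0.0877
gripper_force: 0.0
```

Emit:
jog_arm(deltas=[[[1,0.1,5,0,0],[1,0.1,5,0,0],[1,0.1,5,0,0],[1,0.1,5,0,0],[1,0.1,5,0,0],[1,0,3,0,0],[1,0,0,0,0],[1,0,0,0,0]]])

```text
time_s: 10.62
tcp_pos: [0.5053, 0.2329, 0.2331]
eef_rot: [180.0, -0.0, -72.7]
contact_force: [-0.1, 0.0, -0.1]
gripper_width: 0.0874
gripper_force: 0.0
```

Target is (0.506, 0.236), z 0.065, with a first gentle grip.

Emit:
jog_arm(deltas=[[[1,0.06,0.3,-5,0],[1,0,0,-5,0],[1,0,0,-4,0],[1,0,0,-1.9,0],[1,0,0,-0.9,0],[1,0,0,0,0]]])

```text
time_s: 11.38
tcp_pos: [0.5063, 0.2356, 0.0654]
eef_rot: [180.0, -0.0, -72.8]
contact_force: [-0.4, 0.6, 0.9]
gripper_width: 0.0879
gripper_force: 0.0
```

Emit:
jog_arm(deltas=[[[0.1,0,0,0,0],[0.1,0,0,0,0],[0.1,0,0,0,0],[0.1,0,0,0,0],[0.1,0,0,0,0]]], force=5)

```text
time_s: 12.0
tcp_pos: [0.5063, 0.2365, 0.0657]
eef_rot: [-180.0, 0.0, -72.7]
contact_force: [-0.2, 0.6, 3.4]
gripper_width: 0.0542
gripper_force: 5.0
```

Centred along x (width 54 mm). I open, turn 90° and grip firmly. Joint 6 has room to turn either way, and turning back gives the other axis.

Emit:
jog_arm(deltas=[[[0.6,0,0,0,0],[1,0,0,0,0],[1,0,0,0,0],[1,0,0,0,-0.175],[1,0,0,0,-0.175],[1,0,0,0,-0.175],[1,0,0,0,-0.175],[1,0,0,0,-0.175]]])

```text
time_s: 13.0
tcp_pos: [0.5061, 0.2362, 0.0653]
eef_rot: [180.0, -0.0, -123.2]
contact_force: [0.4, -0.3, 0.5]
gripper_width: 0.0876
gripper_force: 0.0
```

Emit:
jog_arm(deltas=[[[1,0,0,0,-0.175],[1,0,0,0,-0.175],[1,0,0,0,-0.175],[1,0,0,0,-0.17],[1,0,0,0,0]]])

```text
time_s: 13.62
tcp_pos: [0.5061, 0.2362, 0.0653]
eef_rot: [-180.0, -0.0, -162.6]
contact_force: [-0.3, -0.6, -0.2]
gripper_width: 0.0876
gripper_force: 0.0
```

Emit:
jog_arm(deltas=[[[0.1,0,0,0,0],[0.1,0,0,0,0],[0.1,0,0,0,0],[0.1,0,0,0,0],[0.1,0,0,0,0],[0.1,0,0,0,0]]], force=5)

```text
time_s: 14.38
tcp_pos: [0.5062, 0.2364, 0.0654]
eef_rot: [180.0, 0.0, -162.7]
contact_force: [-0.5, 1.6, 0.2]
gripper_width: 0.0536
gripper_force: 5.0
```

Emit:
jog_arm(deltas=[[[-0.1,0,0,0,0],[-0.1,0,0,0,0],[-0.1,0,0,0.5,0],[-0.1,0,0,1,0],[-0.1,0,0,2,0],[-0.1,0,0,3,0],[-0.1,0,0,4,0],[-0.1,0,0,4,0]]], force=45)

```text
time_s: 15.38
tcp_pos: [0.5055, 0.2354, 0.212]
eef_rot: [-180.0, -0.1, -162.7]
contact_force: [0.1, -0.1, -3.6]
gripper_width: 0.0535
gripper_force: 45.0
```

Emit:
jog_arm(deltas=[[[-0.1,0,-2,2,0],[-0.1,0,-4,0,0],[-0.1,0,-5,0,0],[-0.1,0,-5,0,0],[-0.1,0,-5,0,0],[-0.1,0,-5,0,0],[-0.1,0,-5,0,0],[-0.1,0,-5,0,0]]])

```text
time_s: 16.38
tcp_pos: [0.5051, -0.1256, 0.231]
eef_rot: [-180.0, -0.0, -162.7]
contact_force: [0.8, -0.1, -2.0]
gripper_width: 0.0534
gripper_force: 45.0
```

Emit:
jog_arm(deltas=[[[-0.1,0,-4,0,0],[-0.1,-0.4,-2,0,0],[-0.1,-0.4,-1,0,0],[-0.1,0,0,0,0],[-0.1,0,0,0,0],[-0.1,0,0,0,0]]])

```text
time_s: 17.12
tcp_pos: [0.4983, -0.193, 0.2305]
eef_rot: [180.0, 0.0, -162.6]
contact_force: [1.0, -1.0, -2.8]
gripper_width: 0.0531
gripper_force: 45.0
```

```bash
python3 - <<'E'
from h import *
s=r.get_state();print(s["tcp_pos"],s["eef_rot"],s["contact_force"],s["moment"])
A=r.capture("side")[90:230,306:466]
cv2.imwrite("pics/c4.png",cv2.resize(A,None,fx=4,fy=4,interpolation=cv2.INTER_CUBIC))
E
```

```text
[ 0.49831771 -0.19299164  0.23048787] [ 1.79999395e+02  8.52725716e-03 -1.62644220e+02] [ 1.02170409 -1.00129599 -2.76742565] [ 0.01474201 -0.04346899 -0.06944531]
```

View pics/c4.png

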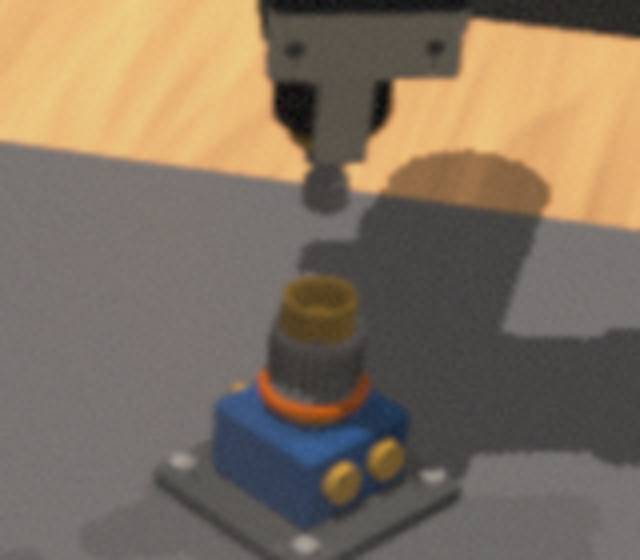

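The crop shows the gauge held upright above the coupler, with its plug tip at about crop (326,205). The sleeve is still back. I shift y by -3.7 mm and then descend.

Emit:
jog_arm(deltas=[[[-0.1,0,-0.37,0,0],[-0.1,0,0,-2,0],[-0.1,0,0,-2,0],[-0.1,0,0,-0.5,0],[-0.1,0,0,0,0],[-0.1,0,0,0,0]]])

```text
time_s: 17.92
tcp_pos: [0.4987, -0.1976, 0.1862]
eef_rot: [-180.0, 0.1, -162.7]
contact_force: [-0.7, -0.3, -1.8]
gripper_width: 0.0534
gripper_force: 45.0
```

Emit:
jog_arm(deltas=[[[-0.1,0,0,-0.4,0],[-0.1,0,0,-0.4,0],[-0.1,0,0,-0.4,0],[-0.1,0,0,0,0]]])

```text
time_s: 18.42
tcp_pos: [0.4979, -0.1974, 0.1729]
eef_rot: [180.0, -0.0, -162.7]
contact_force: [0.8, -0.4, -2.5]
gripper_width: 0.0532
gripper_force: 45.0
```

Emit:
jog_arm(deltas=[[[-0.1,0.03,0.05,-0.3,0],[-0.1,0,0,-0.3,0],[-0.1,0,0,-0.3,0],[-0.1,0,0,0,0]]])

```text
time_s: 18.92
tcp_pos: [0.4987, -0.1969, 0.1649]
eef_rot: [-180.0, 0.0, -162.7]
contact_force: [-1.8, 1.8, 4.2]
gripper_width: 0.0529
gripper_force: 45.0
```

Emit:
jog_arm(deltas=[[[-0.1,0,0,-0.3,0],[-0.1,0,0,-0.3,0],[-0.1,0,0,0,0],[-0.1,0,0,0,0]]])

```text
time_s: 19.42
tcp_pos: [0.4986, -0.1968, 0.159]
eef_rot: [-180.0, 0.0, -162.7]
contact_force: [-3.1, 2.8, 5.4]
gripper_width: 0.0539
gripper_force: 45.0
```

Emit:
jog_arm(deltas=[[[-0.1,0,0,-0.3,0],[-0.1,0,0,-0.3,0],[-0.1,0,0,-0.2,0],[-0.1,0,0,0,0]]])

```text
time_s: 19.92
tcp_pos: [0.4986, -0.1968, 0.1513]
eef_rot: [-180.0, 0.0, -162.7]
contact_force: [-3.5, 4.2, 7.9]
gripper_width: 0.0535
gripper_force: 45.0
```

Emit:
jog_arm(deltas=[[[-0.1,0,0,-0.2,0],[-0.1,0,0,-0.2,0],[-0.1,0,0,-0.2,0],[-0.1,0,0,0,0],[-0.1,0,0,0,0]]])

```text
time_s: 20.55
tcp_pos: [0.4988, -0.1969, 0.1452]
eef_rot: [-180.0, 0.1, -162.7]
contact_force: [-2.2, 1.3, 5.2]
gripper_width: 0.0534
gripper_force: 45.0
```

Emit:
jog_arm(deltas=[[[-0.1,0,0,-0.1,0],[-0.1,0,0,-0.1,0],[-0.1,0,0,0,0],[-0.1,0,0,0,0]]])

```text
time_s: 21.05
tcp_pos: [0.4988, -0.1969, 0.1433]
eef_rot: [-180.0, 0.1, -162.7]
contact_force: [-2.1, 3.0, 7.4]
gripper_width: 0.0533
gripper_force: 45.0
```

Emit:
jog_arm(deltas=[[[-0.1,0,0,-0.1,0],[-0.1,0,0,-0.1,0],[-0.1,0,0,0,0],[-0.1,0,0,0,0]]])

```text
time_s: 21.55
tcp_pos: [0.4989, -0.197, 0.1431]
eef_rot: [-179.9, 0.1, -162.7]
contact_force: [-8.2, 6.6, 24.3]
gripper_width: 0.0534
gripper_force: 45.0
```

```bash
python3 - <<'E'
from h import *
A=r.capture("side")[110:230,306:466]
cv2.imwrite("pics/c5.png",cv2.resize(A,None,fx=4,fy=4,interpolation=cv2.INTER_CUBIC))
E
```

```text
(no output)
```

View pics/c5.png

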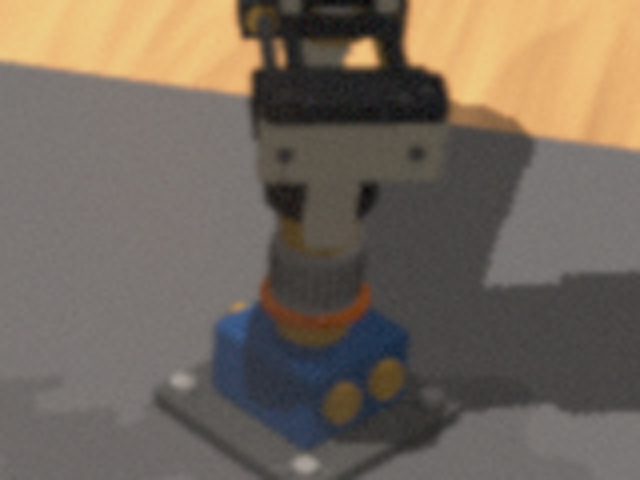

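Hard contact at z 0.143, where home was expected. The picture shows the sleeve sprung up, with the rim at about crop (315,308) against 325 before. I ease off and give a light tug to confirm the lock.

Emit:
jog_arm(deltas=[[[-0.1,0,0,0.2,0],[-0.1,0,0,0.2,0],[-0.1,0,0,0.2,0],[-0.1,0,0,0,0],[-0.1,0,0,0,0]]])

```text
time_s: 22.22
tcp_pos: [0.4984, -0.1969, 0.1455]
eef_rot: [180.0, -0.0, -162.7]
contact_force: [4.8, -2.5, -12.5]
gripper_width: 0.0533
gripper_force: 45.0
```

Locked: it resists at +2.4 mm. I ease off and release.

Emit:
jog_arm(deltas=[[[-0.1,0,0,-0.2,0],[-0.1,0,0,-0.1,0],[0.5,0,0,0,0],[1,0,0,0,0],[1,0,0,0,0],[1,0,0,0,0],[1,0,0,2,0],[1,0,0,4,0]]])

```text
time_s: 23.22
tcp_pos: [0.4973, -0.1968, 0.2025]
eef_rot: [179.9, -0.2, -162.7]
contact_force: [0.6, 0.1, 0.6]
gripper_width: 0.0875
gripper_force: 0.0
```

Emit:
jog_arm(deltas=[[[1,0,0,5,0],[1,0,4,2,0],[1,0,5,0,0],[1,0,5,0,0],[1,0,5,0,0],[1,0,0,0,0]]])

```text
time_s: 23.98
tcp_pos: [0.4985, -0.0043, 0.2735]
eef_rot: [180.0, 0.0, -162.5]
contact_force: [0.2, 0.1, 0.2]
gripper_width: 0.0876
gripper_force: 0.0
```

```bash
python3 - <<'E'
from h import *
cv2.imwrite("pics/s6.png",r.capture("side"))
E
```

```text
(no output)
```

View pics/s6.png

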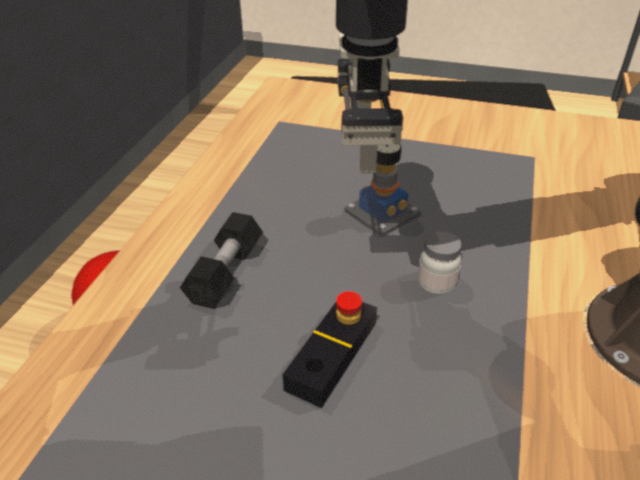

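The gauge stands in the coupler at about (387,155). The sleeve is up, the gripper is clear, and the blanking plug (349,303), dumbbell and jar have not moved.

```bash
python3 -c "
from plant import r
print(r.close_job())"
```

```text
the job is handed in; nothing more can be done
None
```

The gauge is plugged in and locked in the coupler (a light tug held), the sleeve has sprung up, the gripper has let go, nothing else was moved, and the job was handed in at about 24 s.

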